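# Pass a sample carrier through the reader arch

## Robot

A 6-joint arm with a two-finger parallel gripper is mounted at the origin on a cart in front of the work surface, level with it; the furniture and walls round the work are solid. World frame = base frame: x ahead of the robot, y to its left, z up, the work surface at z = 0. Lengths are in m, angles in rad, forces in N, time in s.
With the tool pointing down it reaches from about 0.35 to 0.975 m from the base axis. Payload 4.9 kg.
Tool frame: the origin (TCP) lies midway between the tips of the shut fingers; the grasp point (between the pads) lies 19 mm behind it; z points along the fingers, y is the direction in which the jaws open and shut (so a half turn about z gives the same grasp; the last joint's range is limited). The gripper opens to 85 mm and grips with 20 to 120 N. Pads are 22 mm wide; open, the fingers measure 114 mm over their backs; the gripper's body (76 mm by 85 mm) begins 54 mm behind the grasp point. The pads swing forward as they close: fully open they stand 13 mm farther back than shut.
Start: joints at [1.203, 0.053, 1.613, -0, 1.476, -0.119], TCP at [0.154, 0.606, 0.231] pointing down, gripper open.
Joint ranges: [-3.01, 3.01], [-1.01, 2.22], [0.06, 2.58], [-1.02, 4.17], [0.09, 2.62], [-3.14, 3.14]. Speed limits (rad/s): [2.57, 2.57, 3.14, 3.14, 3.14, 3.14].

## Interface

Orientations are given as a rotation vector (axis times angle).
In Python, from station import ctrl gives the robot as it stands.
- The arm moves only by the tool play_rows, never from a script. Its argument "motion" is a list that holds one entry, the list of rows, each a list of 7 numbers: the closure, from -1 (fully open) to 1 (shut), then the shift along the tool's x, y, z in cm, then the turn, a rotation vector about the tool's x, y, z in degrees. A call has 1 to 20 rows; each row is the pose to reach, as a shift and turn from the pose measured when the call began, along the tool's axes at that moment; what a row does not reach only later rows make up. A row lasts 1/8 s, in which the tool goes at most 62.5 mm and 10.7 degrees, less where a joint would pass 70% of its speed; a pose out of reach is approached as far as the arm can. A call with a gripper value outside its range is refused whole. The fingers move at their own pace and stop on an object; "newtons" is the grip in N (left out, the last holds). Time passes only in rows, so rows that repeat a pose let the fingers close. It gives the time, the measured TCP pose, the force and the opening at its end, in the units of the state.
- ctrl.get_obs(): the state, without advancing time (a new reading comes with each control period).
- ctrl.get_image(name): name is "scene" or "top"; returns a dict with "color" (420x560x3 uint8, red, green, blue), "mtx" (3x3 intrinsics, pixels), "T" (4x4, takes a point from camera to world coordinates). Camera axes: x right, y up, looking along -z (the intrinsics and any distortion apply to the point x, -y, -z); pixel columns grow to the right and rows downward; lengths in m; the calibration is good to about 2 mm. A picture is of the moment at which its call begins. There is no depth.
- ctrl.finish_job(): hands the job in, once; it reports no verdict.
The state is a dict: "t": time; "q": joint angles; "dq": joint speeds; "effort": joint torques, N m; "tool_pos": TCP position; "tool_rot": TCP orientation; "contact_force": force on the tool from outside, world axes, zero at the start; "wrist_torque": the same for the moment, N m; "opening": finger opening in m.
Only numpy, scipy, OpenCV 4.12 (cv2) and the standard library are available. Lean on these libraries where they do the work, as an engineer would, in place of code of your own. Each camera call takes 0.05 s, during which the arm holds its last target.

## Task

Slide the orange sample carrier, with its tube lying in it, through the tunnel of the low white reader arch to the other side, and park it lying wholly on the green mat there, lengthwise, with the tube still in its trough. The gripper does not fit through the tunnel: push the carrier in by one black grip block until the other one shows at the far end, let go, then take it there and pull it out. Do not disturb the bottles and the cup that stand behind.

Things in the scene. Friction and masses are not known exactly. Their poses are not given: they have to be found in the camera images.
- carrier_mid (a point): Middle of the loose carrier (0.25 kg), 20 mm above its underside. An orange flat sled 48 mm wide (x), 200 long (y), 8 thick, alike at both ends, z up; in its middle a trough (28 x 100 mm, walls up to 22 mm) holds the tube along y; a black grip block at each end. It starts left or right of the arch (varies), roughly in line with the tunnel; the mat is on the other side.
- grip_a (a point): Centre of the black grip block at the carrier's +y end, 87 mm from its middle, 24 mm above the worktop. The block is 20 mm square and rises from the sled's flat top (8 mm) to 42 mm above the worktop. It can be gripped across (along carrier x) or lengthwise (along carrier y; 27 mm are free between it and the trough, and its outer face is 3 mm inside the sled's end).
- grip_b (a point): Centre of the like grip block at the carrier's -y end.
- tube_mid (a point): Middle of the loose sample tube (green cap, 16 mm thick, 88 mm long) that lies in the carrier's trough; need not be handled. z axis along the tube to its cap.
- tunnel_mid (a point): Middle of the tunnel of the white fixed arch, 20 mm above the worktop; y along the tunnel, x across, z up. Tunnel: 70 mm long, inside 64 wide and 46 high, open at both ends, the worktop is its floor. Outside 100 mm wide (feet 122), 61 high. When the carrier's middle is at the tunnel's middle, its grip blocks' centres stand 52 mm outside the mouths.
- mat: Green parking mat, a flush sheet 1 mm thick (no step to be felt), with a white border; origin at its centre on the worktop. 80 mm wide (its x), 240 mm long (its y). Mind when moving about: a fixed analyser about 0.3 m high stands close behind the arch and the left part of the lane (y -0.12 to 0.27), its front at x = 0.55; the worktop ends in front at x = 0.40.
- alcohol_bottle: Bystander: brown bottle with blue cap, 47 mm wide, 88 mm high, origin under its centre.
- stain_bottle: Bystander: white dropper bottle with red cap, 36 mm wide, 98 mm high, origin under its centre.
- sample_cup: Bystander: white cup with yellow lid, 58 mm wide, 70 mm high, origin under its centre.

How it is judged:
On the way:
1. the carrier lies flat in the tunnel, its middle within 40 mm of the tunnel's middle (y of carrier_mid in the frame of tunnel_mid between -0.04 and 0.04 m and x of carrier_mid in the frame of tunnel_mid between -0.02 and 0.02 m and height (world z) of carrier_mid below 0.035 m), for 0.2 s.
At the end, for the whole second after the job is handed in: The carrier, having passed through the tunnel, lies flat and at rest on the mat: its middle within 20 mm across and 30 mm along of the mat's centre, its length within 0.25 rad of the mat's; the tube lies in its trough (within 10 mm across and in height, 15 mm along) (x of carrier_mid in the frame of mat between -0.02 and 0.02 m and y of carrier_mid in the frame of mat between -0.03 and 0.03 m and angle between the y axis of carrier_mid and the y axis of mat, either way round below 0.25 rad and height (world z) of carrier_mid below 0.025 m and angle between carrier_mid's own z axis and vertical below 0.1 rad and linear speed of carrier below 0.02 m/s and x of tube_mid in the frame of carrier_mid between -0.01 and 0.01 m and y of tube_mid in the frame of carrier_mid between -0.015 and 0.015 m and z of tube_mid in the frame of carrier_mid between -0.01 and 0.01 m); the robot touches nothing.
It fails at once if a bottle or the cup behind is shifted by more than 20 mm or tipped (distance of any of alcohol_bottle, stain_bottle, sample_cup from where it was at the start of the episode above 0.02 m or angle between any of alcohol_bottle, stain_bottle, sample_cup's own z axis and vertical above 0.3 rad).
It also fails if it takes over 51 s, if anything falls off the work surface, if the arm or the gripper's body presses on something with over 40 N, if the wrist force passes 120 N, or if a joint passes its speed limit or range.

## Working session

There is one attempt and no reset: what is moved stays moved. The work goes in short steps, Python scripts to look and compute and a tool call to move; the robot and the scene stay as the last step left them, time stands still between calls to the robot, and variables do not carry over. Pictures are saved under pics/ and viewed, and the job is handed in when it is done.

Besides the shell and the picture viewer there is one more tool, called after "Call:" as name([rows], argument=value, ...), one row to a line, values as JSON. play_rows: Moves the arm, as the interface text tells. Its arguments: {"type":"object","properties":{"motion":{"type":"array"},"newtons":{"type":"number"}},"required":["motion"]}

```bash
ls; mkdir -p pics
python3 - <<'E'
from station import ctrl
import cv2
o=ctrl.get_obs();print(o)
for n in("scene","top"):
    im=ctrl.get_image(n);cv2.imwrite(f"pics/{n}0.png",im["color"][:,:,::-1]);print(im["mtx"],im["T"],[k for k in im])
E
```

```text
pics
{'t': 0.0, 'q': array([ 1.20299057e+00,  5.33813468e-02,  1.61427335e+00, -1.66874082e-05,
        1.47599383e+00, -1.18996563e-01]), 'dq': array([ 5.67679887e-04, -6.15678623e-04,  5.56665555e-05,  2.57580728e-05,
        6.30035802e-04, -1.32648368e-03]), 'effort': array([ 1.57435072e-03, -3.93669069e+01, -3.70184362e+01, -2.51794557e-05,
        6.88832137e-03, -6.84465988e-06]), 'tool_pos': array([0.15368624, 0.60517719, 0.23006017]), 'tool_rot': array([-0.38975907, -3.11683666,  0.00313997]), 'contact_force': array([-0.60527172,  0.45019681,  0.72437249]), 'wrist_torque': array([-0.06720806,  0.02235458, -0.0276017 ]), 'opening': 0.08567284068910035}
[[390.02554762   0.         283.25225264]
 [  0.         390.02554762 210.02577405]
 [  0.           0.           1.        ]] [[ 0.44295869  0.41473307 -0.79484846 -0.29315916]
 [-0.89637443  0.18772896 -0.40158527 -0.52451477]
 [-0.01733462  0.89036752  0.45491229  0.5358334 ]
 [ 0.          0.          0.          1.        ]] ['color', 'mtx', 'T']
[[407.44524502   0.         283.98199953]
 [  0.         407.44524502 206.80911361]
 [  0.           0.           1.        ]] [[-0.02520994  0.99826448 -0.05322111  0.51916766]
 [-0.99965041 -0.0255978  -0.00661871 -0.0835044 ]
 [-0.00796957  0.05303564  0.99856082  0.9252674 ]
 [ 0.          0.          0.          1.        ]] ['color', 'mtx', 'T']
```

View pics/scene0.png

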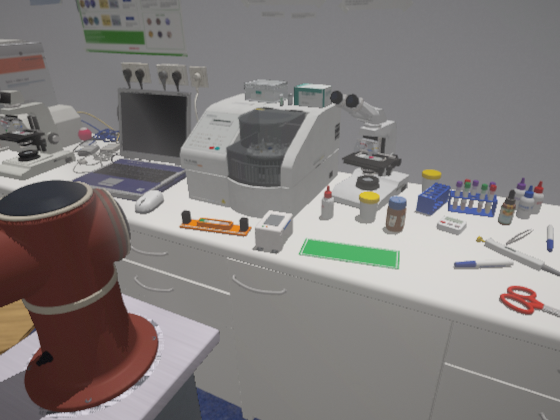

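View pics/top0.png

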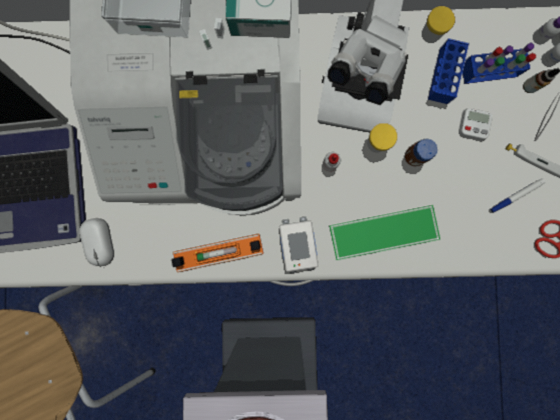

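The carrier is left of the arch (+y, top-view pixels about 175–262, 250). The arch is at about (298, 246) and the mat is on the right at about (385, 232).

```bash
cat > h.py <<'E'
import numpy as np,cv2
from station import ctrl
def ray(im,uv,z):
    K=im["mtx"];T=im["T"];p=np.linalg.inv(K)@np.array([uv[0],uv[1],1.])
    d=T[:3,:3]@np.array([p[0],-p[1],-p[2]]);o=T[:3,3]
    return (o+d*(z-o[2])/d[2])
def proj(im,P):
    T=im["T"];c=T[:3,:3].T@(np.array(P)-T[:3,3]);k=im["mtx"]@np.array([c[0],-c[1],-c[2]]);return k[:2]/k[2]
def masks(im):
    h=cv2.cvtColor(im["color"],cv2.COLOR_RGB2HSV)
    return dict(orange=cv2.inRange(h,(5,150,120),(18,255,255)),green=cv2.inRange(h,(50,120,60),(85,255,255)),black=cv2.inRange(h,(0,0,0),(179,255,60)))
def rect(m,box,minA=20):
    x0,y0,x1,y1=box;s=np.zeros_like(m);s[y0:y1,x0:x1]=m[y0:y1,x0:x1]
    out=[]
    for c in cv2.findContours(s,cv2.RETR_EXTERNAL,cv2.CHAIN_APPROX_NONE)[0]:
        if cv2.contourArea(c)>=minA: out.append((cv2.minAreaRect(c),cv2.contourArea(c)))
    return out
E
python3 - <<'E'
from h import *
np.set_printoptions(precision=4,suppress=True)
im=ctrl.get_image("top");m=masks(im)
for n,box,z in(("orange",(150,220,280,280),.008),("green",(320,190,460,270),0.),("black",(160,220,275,275),.042)):
    for r,a in rect(m[n],box): print(n,r,a,"c",ray(im,r[0],z)); print(np.array([ray(im,p,z)[:2] for p in cv2.boxPoints(r)]).round(4).tolist())
c=im["color"][200:285,160:450,::-1]
cv2.imwrite("pics/crop0.png",cv2.resize(c[:, :180],None,fx=4.4,fy=4.4,interpolation=cv2.INTER_CUBIC))
s=ctrl.get_image("scene");c=s["color"][190:260,170:310,::-1]
cv2.imwrite("pics/crop1.png",cv2.resize(c,None,fx=5.5,fy=5.5,interpolation=cv2.INTER_CUBIC))
E
```

```text
orange ((217.8754119873047, 252.9110107421875), (16.481430053710938, 87.54347229003906), 78.05582427978516) 1051.5 c [0.4683 0.0735 0.008 ]
[[0.4685, 0.1736], [0.5043, -0.0196], [0.468, -0.0265], [0.4324, 0.1663]]
green ((384.44232177734375, 232.21151733398438), (29.613536834716797, 98.84253692626953), 78.69007110595703) 2804.0 c [ 0.5051 -0.3031  0.    ]
[[0.519, -0.1874], [0.5573, -0.4083], [0.4913, -0.4185], [0.4532, -0.1984]]
black ((177.65383911132812, 261.76922607421875), (8.43299388885498, 11.178619384765625), 78.69007110595703) 76.5 c [0.4533 0.1549 0.042 ]
[[0.4602, 0.1685], [0.4643, 0.1447], [0.4464, 0.1414], [0.4423, 0.1651]]
black ((255.0, 245.5), (9.0, 8.0), 90.0) 59.5 c [ 0.4841 -0.0129  0.042 ]
[[0.494, -0.0045], [0.4936, -0.0218], [0.4742, -0.0214], [0.4747, -0.0041]]
```

View pics/crop0.png

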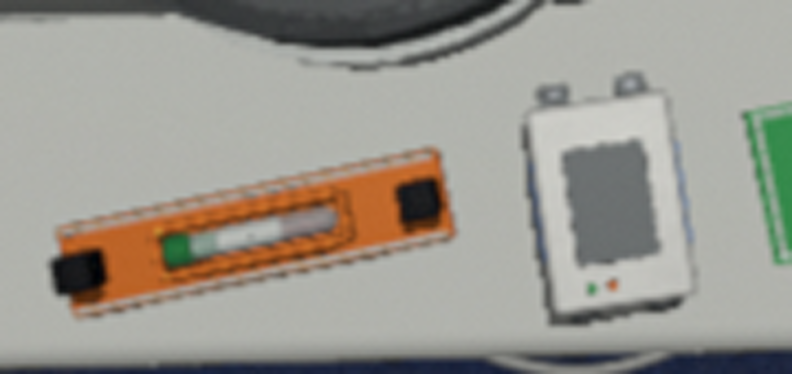

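View pics/crop1.png

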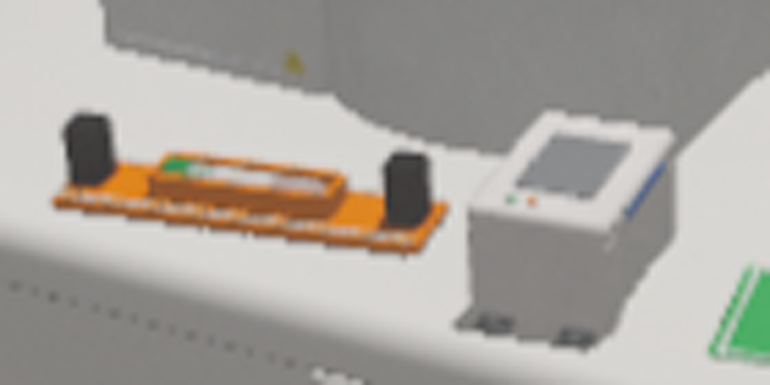

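Run:
```python
from h import *
np.set_printoptions(precision=4,suppress=True)
im=ctrl.get_image("top")
g=cv2.cvtColor(im["color"],cv2.COLOR_RGB2GRAY)
print(g[240,270:330]);print(g[205:285,300])
b=im["color"][:,:,2].astype(int)
for th in (195,205,215):
    m=((g>th)*255).astype(np.uint8)
    for r,a in rect(m,(272,212,325,278),200): 
        print(th,r,a,ray(im,r[0],.061)); P=np.array([ray(im,p,.061)[:2] for p in cv2.boxPoints(r)]); print(P.tolist())
cr=np.array([(527,113),(665,95),(692,292),(553,318)])/4.4+[160,200]
print(np.array([ray(im,p,.061)[:2] for p in cr]))
```

```text
[177 177 178 178 178 178 178 178 178 141  88 127 179 200 201 201 201 193
 159 119 111 112 112 112 112 112 112 112 112 112 111 111 111 111 111 111
 117 166 198 200 201 203 199 179 147 156 177 179 178 178 178 179 179 178
 177 178 178 178 178 178]
[178 178 178 178 178 178 178 178 179 179 180 177 146 122 111 104 105 156
 193 204 202 202 204 205 204 204 203 156 117 111 112 112 112 111 112 111
 112 111 111 111 112 112 111 109 109 111 110 108 110 110 109 109 108 118
 158 187 194 193 171 164 175 189 196 171 114  83  92 155 178 177 173 167
 158 146 125  78  59 111 138  98]
195 ((297.4306335449219, 240.04913330078125), (32.616268157958984, 28.81484031677246), 81.25383758544922) 329.0 [ 0.4941 -0.1044  0.061 ]
[[0.5244406860627688, -0.06981324934670208], [0.532187922156896, -0.13038041038797238], [0.4639657309640515, -0.13890011242915873], [0.4562524477162013, -0.0785914919792427]]
[[ 0.5254 -0.0678]
 [ 0.5324 -0.1345]
 [ 0.4378 -0.1447]
 [ 0.4271 -0.0779]]
```

Run:
```python
from h import *
np.set_printoptions(precision=4,suppress=True)
im=ctrl.get_image("top")
g=cv2.cvtColor(im["color"],cv2.COLOR_RGB2GRAY).astype(float)
def cross(prof,idx,th,rising):
    for i in range(len(prof)-1):
        a,b=prof[i],prof[i+1]
        if rising and a<th<=b or (not rising and a>=th>b): return idx[i]+(a-th)/(a-b)
L=[];R=[];T=[];B=[]
for v in range(226,264):
    i=np.arange(276,290);k=np.argmin(g[v,i][:9]);x=cross(g[v,i][k:],i[k:],165,True)
    if x:L.append((x,v))
    i=np.arange(306,322);k=6+np.argmin(g[v,i][6:]);x=cross(g[v,i][k::-1],i[k::-1],165,True)
    if x:R.append((x,v))
for u in range(288,308):
    i=np.arange(216,230);k=np.argmin(g[i,u][:9]);x=cross(g[i,u][k:],i[k:],165,True)
    if x:T.append((u,x))
    i=np.arange(262,276);k=np.argmin(g[i,u]);x=cross(g[i,u][k::-1],i[k::-1],165,True)
    if x:B.append((u,x))
def fit(A,n):
    P=np.array([ray(im,p,.061)[:2] for p in A])
    for _ in range(3):
        vx,vy,x0,y0=cv2.fitLine(P.astype(np.float32),cv2.DIST_HUBER,0,1e-4,1e-4).ravel()
        d=(P-[x0,y0])@np.array([-vy,vx]);P=P[abs(d)<max(.0015,2*abs(d).mean())]
    print(n,len(P),"dir ang",np.arctan2(vy,vx),"pt",x0,y0);return np.array([x0,y0]),np.array([vx,vy])
f=[fit(*a) for a in((L,"L"),(R,"R"),(T,"T"),(B,"B"))]
def inter(a,b):
    t=np.linalg.solve(np.c_[a[1],-b[1]],b[0]-a[0]);return a[0]+t[0]*a[1]
C=[inter(f[0],f[2]),inter(f[1],f[2]),inter(f[1],f[3]),inter(f[0],f[3])];print(np.array(C),np.mean(C,0))
print([np.linalg.norm(C[i]-C[(i+1)%4]) for i in range(4)])
```

```text
L 38 dir ang 0.12574743 pt 0.47078863 -0.07455917
R 31 dir ang 0.12197637 pt 0.4830322 -0.14095789
T 17 dir ang -1.4754312 pt 0.53161895 -0.106647804
B 15 dir ang -1.450024 pt 0.43078756 -0.09970796
[[ 0.5279 -0.0673]
 [ 0.5343 -0.1347]
 [ 0.4365 -0.1467]
 [ 0.4284 -0.0799]] [ 0.4818 -0.1072]
[np.float32(0.06763599), np.float32(0.09854567), np.float32(0.067233995), np.float32(0.100265086)]
```

```bash
cat >> h.py <<'E'
from scipy.spatial.transform import Rotation as Ro
def box(im,img,c,yaw,hx,hy,z0,z1,col,s,off):
    ex=np.array([np.cos(yaw),np.sin(yaw)]);ey=np.array([-ex[1],ex[0]])
    for z in (z0,z1):
        p=[(proj(im,[*(np.array(c[:2])+a*hx*ex+b*hy*ey),z])+.5-off)*s for a,b in((-1,-1),(1,-1),(1,1),(-1,1))]
        cv2.polylines(img,[np.int32(np.round(p))],True,col,1)
def overlay(name,car,yaw,arch,ayaw,roi,s,fn):
    im=ctrl.get_image(name);x0,y0,x1,y1=roi
    img=cv2.resize(np.ascontiguousarray(im["color"][y0:y1,x0:x1,::-1]),None,fx=s,fy=s,interpolation=cv2.INTER_CUBIC);o=np.array([x0,y0])
    car=np.array(car);ey=np.array([-np.sin(yaw),np.cos(yaw)])
    box(im,img,car,yaw,.024,.1,0,.008,(255,0,0),s,o)
    for k in(1,-1): box(im,img,car+k*.087*ey,yaw,.01,.01,.008,.042,(0,255,255),s,o)
    box(im,img,arch,ayaw,.05,.035,0,.061,(255,0,255),s,o)
    cv2.imwrite(fn,img)
def move(p,toolyaw,st=None):
    """shift cm, rotvec deg in tool frame, to bring TCP to p, tool vertical, tool y at world angle toolyaw"""
    o=st or ctrl.get_obs();R=Ro.from_rotvec(o["tool_rot"])
    y=np.array([np.cos(toolyaw),np.sin(toolyaw),0]);z=np.array([0,0,-1.]);x=np.cross(y,z)
    G=Ro.from_matrix(np.c_[x,y,z])
    print("shift",(R.inv().apply(np.array(p)-o["tool_pos"])*100).round(2),"turn",np.degrees((R.inv()*G).as_rotvec()).round(2))
E
python3 - <<'E'
from h import *
A=((.4684,.0735),.182,(.4818,-.1072),.124)
overlay("top",*A,(160,210,340,285),4.4,"pics/ov_t.png")
overlay("scene",*A,(170,190,310,260),5.5,"pics/ov_s.png")
print(ctrl.get_obs()["tool_pos"]);move([.4527,.1591,.10],.182)
E
```

```text
[0.1538418  0.60566481 0.23112962]
shift [-39.96 -35.92  13.12] turn [-2.000e-02  1.000e-02  6.532e+01]
```

View pics/ov_t.png

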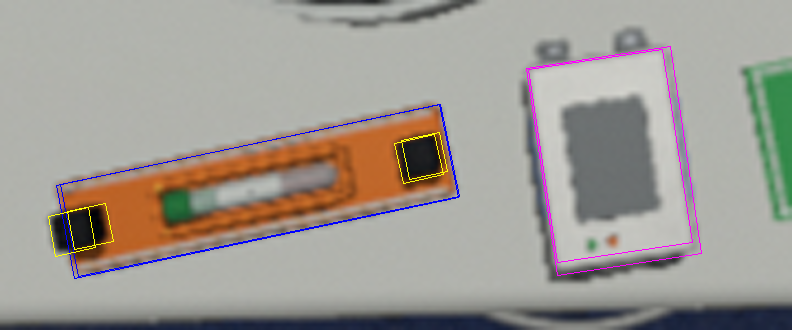

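View pics/ov_s.png

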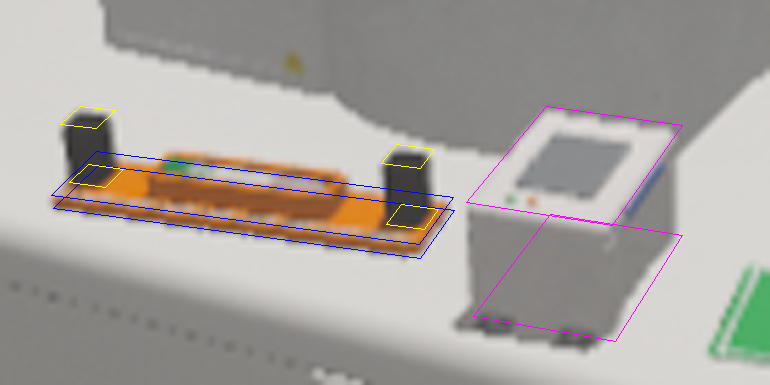

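Call:
play_rows([
  [[-0.2,-4,-3.6,1,0,0,6.5],[-0.2,-8,-7.2,2,0,0,13],[-0.2,-12,-10.8,3,0,0,19.6],[-0.2,-16,-14.4,4,0,0,26.1],[-0.2,-20,-18,5,0,0,32.7],[-0.2,-24,-21.6,6,0,0,39.2],[-0.2,-28,-25.2,7,0,0,45.7],[-0.2,-32,-28.7,9,0,0,52.3],[-0.2,-36,-32.3,11,0,0,58.8],[-0.2,-40,-35.9,13.1,0,0,65.3],[-0.2,-40,-35.9,13.1,0,0,65.3],[-0.2,-40,-35.9,13.1,0,0,65.3]],
])

```text
t: 1.9
tool_pos: [0.4532, 0.1593, 0.1004]
tool_rot: [-2.01, -2.414, -0.0]
contact_force: [-0.1, 0.5, 0.2]
opening: 0.0513
```

Run:
```python
from h import *
o=ctrl.get_obs();print(o["t"],o["tool_pos"],o["q"].round(3),o["contact_force"],o["opening"]);move([.4527,.1591,.012],.182)
for n in("top","scene"):
    im=ctrl.get_image(n);cv2.imwrite(f"pics/{n}1.png",im["color"][120:300,100:380,::-1] if n=="top" else im["color"][120:300,100:380,::-1])
```

```text
1.9 [0.45315279 0.15932873 0.10042641] [ 1.830e-01 -1.810e-01  2.063e+00  0.000e+00  1.260e+00  1.000e-03] [-0.09995238  0.46421962  0.23617177] 0.0513125005907944
shift [-0.02 -0.05  8.84] turn [-0.01 -0.01  0.01]
```

View pics/top1.png

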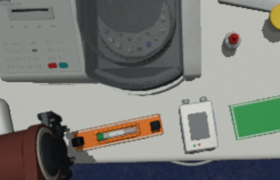

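View pics/scene1.png

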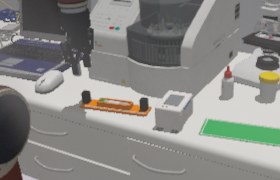

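Run:
```python
from h import *
o=ctrl.get_obs()
for n in("top","scene"):
    im=ctrl.get_image(n);img=np.ascontiguousarray(im["color"][:,:,::-1])
    p=proj(im,o["tool_pos"]);print(n,p);cv2.circle(img,(int(p[0]),int(p[1])),2,(0,0,255),-1)
    p=proj(im,o["tool_pos"]*[1,1,0]+[0,0,.042]);cv2.circle(img,(int(p[0]),int(p[1])),2,(255,0,255),-1)
    c=img[180:300,120:300] if n=="top" else img[120:260,130:310]
    cv2.imwrite(f"pics/{n}2.png",cv2.resize(c,None,fx=4,fy=4,interpolation=cv2.INTER_CUBIC))
```

```text
top [167.22172808 264.30833437]
scene [182.40727557 191.4365654 ]
```

View pics/top2.png

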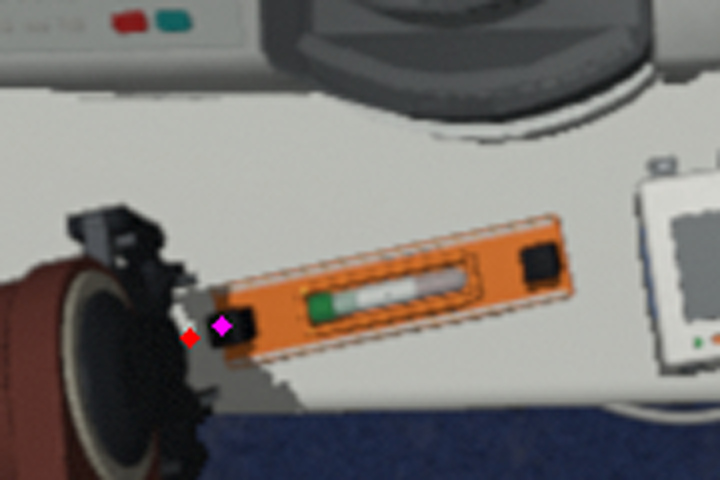

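View pics/scene2.png

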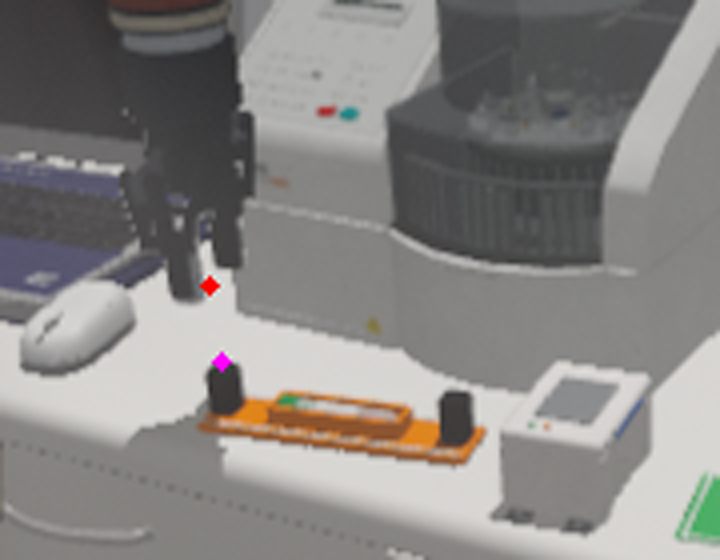

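The TCP projects onto the top of block a in both views, so I'm descending and gripping.

Call:
play_rows([
  [[-0.2,0,-0.05,2,0,0,0],[-0.2,0,-0.05,4,0,0,0],[-0.2,0,-0.05,6,0,0,0],[-0.2,0,-0.05,7.5,0,0,0],[-0.2,0,-0.05,8.5,0,0,0],[-0.2,0,-0.05,8.8,0,0,0],[-0.2,0,-0.05,8.8,0,0,0],[0.2,0,-0.05,8.8,0,0,0],[0.6,0,-0.05,8.8,0,0,0],[0.8,0,-0.05,8.8,0,0,0],[0.8,0,-0.05,8.8,0,0,0],[0.8,0,-0.05,8.8,0,0,0]],
], newtons=40)

```text
t: 3.6
tool_pos: [0.4533, 0.1603, 0.0137]
tool_rot: [2.006, 2.415, 0.003]
contact_force: [-1.0, -0.5, 5.6]
opening: 0.019
```

Run:
```python
from h import *
o=ctrl.get_obs();print(o["t"],o["tool_pos"],o["contact_force"],o["opening"])
im=ctrl.get_image("top");m=masks(im)
for r,a in rect(m["orange"],(150,220,280,280)): print(r,ray(im,r[0],.008))
for r,a in rect(m["black"],(235,220,275,275)): print(r,ray(im,r[0],.042))
im=ctrl.get_image("scene");cv2.imwrite("pics/s3.png",cv2.resize(im["color"][140:270,130:310,::-1],None,fx=4,fy=4,interpolation=cv2.INTER_CUBIC))
```

```text
3.6 [0.45326872 0.16031905 0.01365193] [-1.03763113 -0.52245288  5.59815266] 0.019015997114468407
((222.01925659179688, 251.59617614746094), (16.473756790161133, 79.03480529785156), 78.69007110595703) [0.47100282 0.06412425 0.008     ]
((255.0, 245.5), (9.0, 8.0), 90.0) [ 0.48413691 -0.01291943  0.042     ]
```

View pics/s3.png

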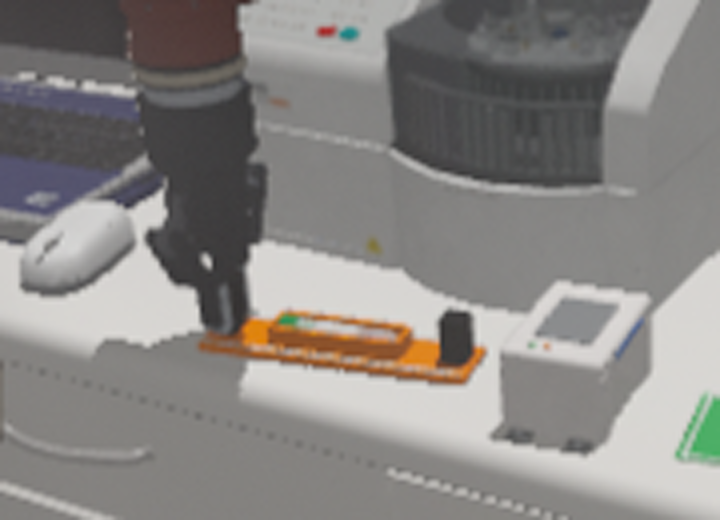

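Run:
```python
from h import *
move([.4503,.1458,.0135],.124)
```

```text
shift [-1.37 -0.56  0.01] turn [0.12 0.   3.46]
```

Call:
play_rows([
  [[0.8,-0.3,-0.1,0,0,0,0.8],[0.8,-0.6,-0.25,0,0,0,1.6],[0.8,-0.9,-0.35,0,0,0,2.4],[0.8,-1.2,-0.5,0,0.1,0,3.2],[0.8,-1.4,-0.55,0,0.1,0,3.5],[0.8,-1.4,-0.55,0,0.1,0,3.5]],
])

```text
t: 4.45
tool_pos: [0.4504, 0.1453, 0.0136]
tool_rot: [2.08, 2.354, -0.0]
contact_force: [0.7, 0.6, 2.9]
opening: 0.0193
```

Run:
```python
from h import *
o=ctrl.get_obs();print(o["t"],o["tool_pos"],o["contact_force"],o["opening"])
y=Ro.from_rotvec(o["tool_rot"]).as_matrix()[:,1];yw=np.arctan2(y[1],y[0]);print("yaw",yw)
c=o["tool_pos"][:2]-.087*np.array([-np.sin(yw),np.cos(yw)])
overlay("top",c,yw,(.4818,-.1072),.124,(160,210,340,285),4.4,"pics/ov_t4.png")
overlay("scene",c,yw,(.4818,-.1072),.124,(170,180,310,260),5.5,"pics/ov_s4.png")
im=ctrl.get_image("top");m=masks(im)
for r,a in rect(m["orange"],(150,220,290,280)): print(r,ray(im,r[0],.008),c)
```

```text
4.45 [0.45036305 0.14529058 0.01362186] [0.65718485 0.61756881 2.87837733] 0.019342491633258338
yaw 0.12303925891625936
((229.12997436523438, 255.4099884033203), (16.404878616333008, 79.05455017089844), 81.8698959350586) [0.46209284 0.04830802 0.008     ] [0.46104047 0.05894828]
```

View pics/ov_t4.png

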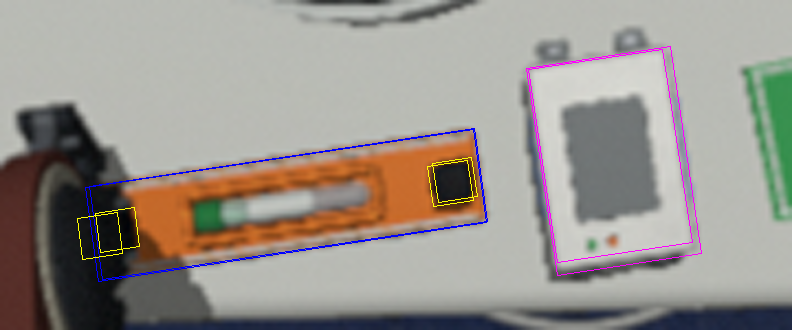

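View pics/ov_s4.png

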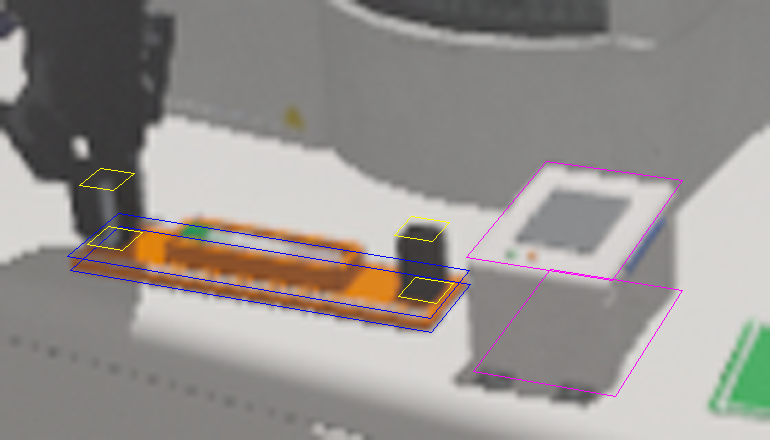

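Call:
play_rows([
  [[0.8,-0.6,0,0,0,0,0],[0.8,-1.4,0,0,0,0,0],[0.8,-2.2,0,0,0,0,0],[0.8,-3.1,0,0,0,0,0],[0.8,-4.0,0,0,0,0,0],[0.8,-5.0,0,0,0,0,0],[0.8,-6.0,0,0,0,0,0],[0.8,-7.0,0,0,0,0,0],[0.8,-8.0,0,0,0,0,0],[0.8,-8.0,0,0,0,0,0]],
])

```text
t: 5.85
tool_pos: [0.4604, 0.0644, 0.0137]
tool_rot: [2.08, 2.352, -0.003]
contact_force: [0.8, -3.2, 2.2]
opening: 0.0194
```

Run:
```python
from h import *
o=ctrl.get_obs();print(o["t"],o["tool_pos"],o["contact_force"],o["wrist_torque"],o["opening"])
y=Ro.from_rotvec(o["tool_rot"]).as_matrix()[:,1];yw=np.arctan2(y[1],y[0]);print("yaw",yw)
c=o["tool_pos"][:2]-.087*np.array([-np.sin(yw),np.cos(yw)])
overlay("top",c,yw,(.4818,-.1072),.124,(190,210,370,285),4.4,"pics/ov_t5.png")
move([.4717,-.0258,.0136],.124)
```

```text
5.85 [0.4603838  0.06438145 0.01365846] [ 0.78460201 -3.23183069  2.21735323] [-0.28854036 -0.08026778  0.00381741] 0.01942342665518309
yaw 0.12263211952858043
shift [-9.12  0.02  0.03] turn [-0.    0.15 -0.06]
```

View pics/ov_t5.png

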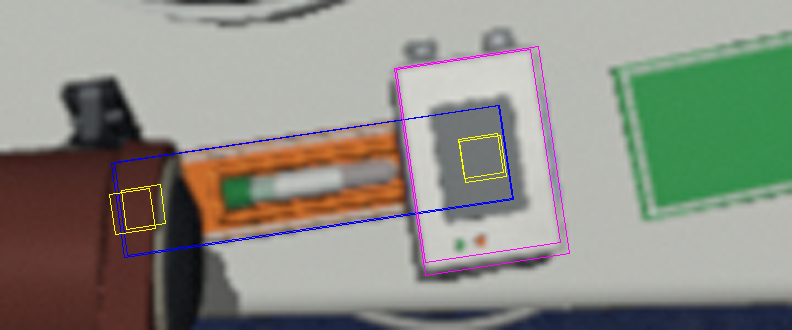

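Call:
play_rows([
  [[0.8,-0.6,0,0,0,0,0],[0.8,-1.5,0,0,0,0,0],[0.8,-2.5,0,0,0,0,0],[0.8,-3.5,0,0,0,0,0],[0.8,-4.5,0,0,0,0,0],[0.8,-5.5,0,0,0,0,0],[0.8,-6.5,0,0,0,0,0],[0.8,-7.5,0,0,0,0,0],[0.8,-8.4,0,0,0,0,0],[0.8,-9.1,0,0,0,0,0],[0.8,-9.1,0,0,0,0,0],[0.8,-9.1,0,0,0,0,0]],
])

```text
t: 7.4
tool_pos: [0.4713, -0.0258, 0.0137]
tool_rot: [2.08, 2.352, -0.004]
contact_force: [0.2, -0.3, -1.8]
opening: 0.0193
```

Run:
```python
from h import *
o=ctrl.get_obs();print(o["t"],o["tool_pos"],o["contact_force"],o["wrist_torque"],o["opening"])
y=Ro.from_rotvec(o["tool_rot"]).as_matrix()[:,1];yw=np.arctan2(y[1],y[0]);print("yaw",yw)
c=o["tool_pos"][:2]-.087*np.array([-np.sin(yw),np.cos(yw)])
overlay("top",c,yw,(.4818,-.1072),.124,(220,200,400,285),4.4,"pics/ov_t6.png")
overlay("scene",c,yw,(.4818,-.1072),.124,(200,180,340,280),5.5,"pics/ov_s6.png")
```

```text
7.4 [ 0.47129504 -0.02584603  0.01368547] [ 0.15269681 -0.33270467 -1.79040709] [ 0.01123663 -0.04358112 -0.03120366] 0.019267128128123565
yaw 0.12288519648151931
```

View pics/ov_t6.png

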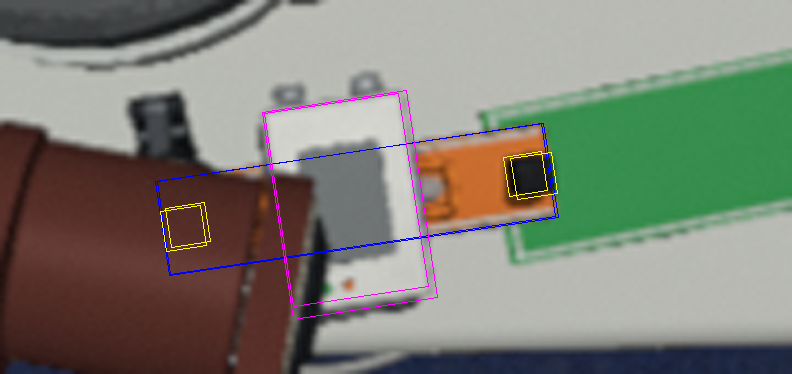

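View pics/ov_s6.png

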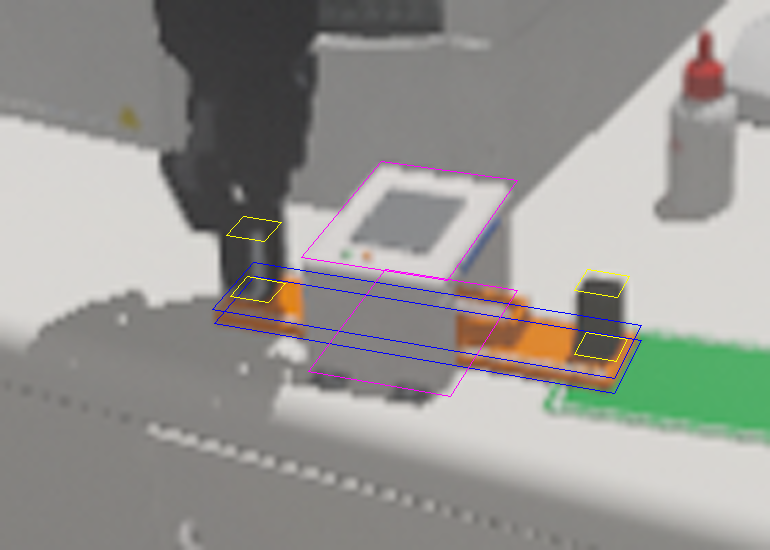

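Run:
```python
from h import *
im=ctrl.get_image("top");m=masks(im)
for r,a in rect(m["black"],(325,220,360,260)): print(r,ray(im,r[0],.042))
for b in([.4924,-.1970],):
    print(proj(im,[*b,.042]),proj(im,[*b,.008]));move([*b,.10],.124)
```

```text
((340.0, 240.0), (8.0, 10.0), 90.0) [ 0.4913982  -0.19676051  0.042     ]
[340.09587864 239.53208155] [338.13179612 239.12030508]
shift [-1.731e+01 -1.000e-02 -8.590e+00] turn [-0.03  0.15 -0.04]
```

Call:
play_rows([
  [[0.4,0,0,0,0,0,0],[0.0,0,0,0,0,0,0],[-0.2,0,0,0,0,0,0],[-0.2,0,0,0,0,0,0],[-0.2,0,0,-2,0,0,0],[-0.2,0,0,-4,0,0,0],[-0.2,0,0,-7,0,0,0],[-0.2,0,0,-10,0,0,0],[-0.2,0,0,-10,0,0,0]],
])

```text
t: 8.68
tool_pos: [0.4733, -0.0256, 0.1166]
tool_rot: [2.076, 2.349, 0.001]
contact_force: [-0.1, 0.2, -0.5]
opening: 0.0511
```

Run:
```python
from h import *
o=ctrl.get_obs();print(o["t"],o["tool_pos"],o["contact_force"],o["opening"])
im=ctrl.get_image("top");m=masks(im)
for r,a in rect(m["black"],(325,220,360,260)): print(r,ray(im,r[0],.042))
move([.4924,-.1970,.10],.124)
```

```text
8.675 [ 0.47332896 -0.02562549  0.11655462] [-0.11256017  0.22641897 -0.54209416] 0.051148830372960544
((340.0, 240.0), (8.0, 10.0), 90.0) [ 0.4913982  -0.19676051  0.042     ]
shift [-17.28  -0.09   1.52] turn [ 0.11  0.2  -0.05]
```

Call:
play_rows([
  [[-0.2,-2,0,0,0,0,0],[-0.2,-6,0,0,0,0,0],[-0.2,-10,0,0,0,0,0],[-0.2,-14,0,0,0,0,0],[-0.2,-17.3,-0.1,0,0,0,0],[-0.2,-17.3,-0.1,1.5,0.1,0.2,0],[-0.2,-17.3,-0.1,1.5,0.1,0.2,0]],
])

```text
t: 9.6
tool_pos: [0.4902, -0.1957, 0.0967]
tool_rot: [-2.076, -2.349, 0.001]
contact_force: [0.1, -1.0, -1.2]
opening: 0.0511
```

Run:
```python
from h import *
o=ctrl.get_obs();print(o["t"],o["tool_pos"],o["q"].round(2),o["contact_force"],o["opening"])
move([.4922,-.1973,.0125],.124)
for n in("top","scene"):
    im=ctrl.get_image(n);img=np.ascontiguousarray(im["color"][:,:,::-1])
    p=proj(im,[.4922,-.1973,.042]);cv2.circle(img,(int(p[0]+.5),int(p[1]+.5)),1,(255,0,255),-1)
    c=img[180:300,240:400] if n=="top" else img[150:290,200:360]
    cv2.imwrite(f"pics/{n}7.png",cv2.resize(c,None,fx=4,fy=4,interpolation=cv2.INTER_CUBIC))
```

```text
9.6 [ 0.49016772 -0.19569727  0.0966502 ] [-0.52 -0.05  1.95  0.    1.25 -0.64] [ 0.10537391 -0.95957146 -1.18287839] 0.051086194985833645
shift [-0.22  0.22  8.41] turn [-0.28 -0.24 -0.06]
```

View pics/top7.png

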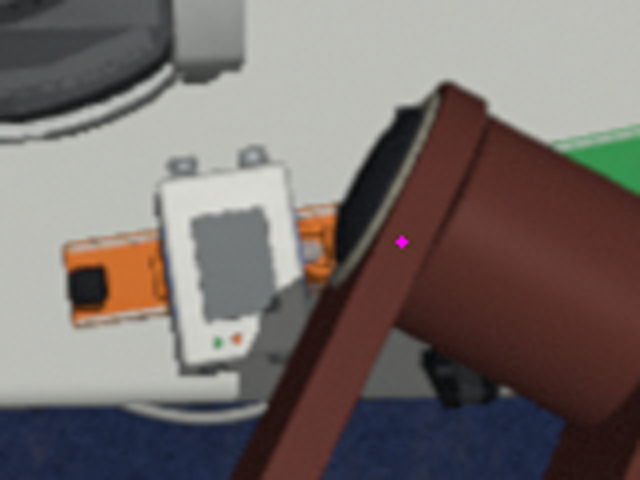

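View pics/scene7.png

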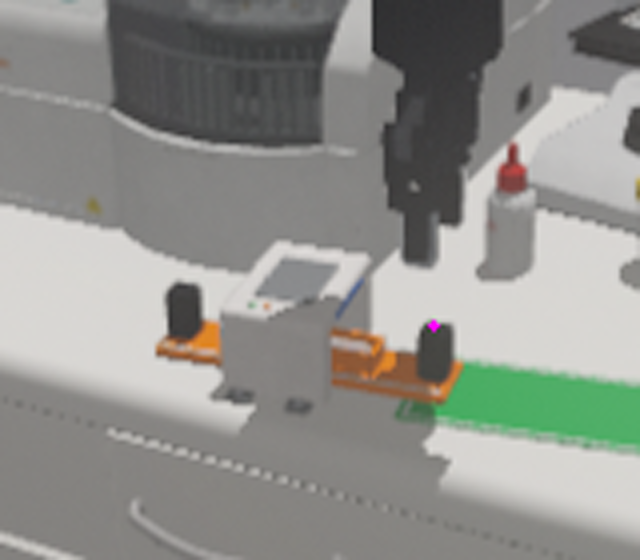

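Block b's target point lies on its top, and the gripper is above it. I'm descending to grip.

Call:
play_rows([
  [[-0.2,-0.2,0.2,2,0,0,0],[-0.2,-0.2,0.2,4,0,0,0],[-0.2,-0.2,0.2,6,0,0,0],[-0.2,-0.2,0.2,7.5,0,0,0],[-0.2,-0.2,0.2,8.3,0,0,0],[-0.2,-0.2,0.2,8.3,0,0,0],[0.2,-0.2,0.2,8.3,0,0,0],[0.6,-0.2,0.2,8.3,0,0,0],[0.8,-0.2,0.2,8.3,0,0,0],[0.8,-0.2,0.2,8.3,0,0,0],[0.8,-0.2,0.2,8.3,0,0,0]],
], newtons=40)

```text
t: 11.08
tool_pos: [0.4942, -0.198, 0.0167]
tool_rot: [-2.079, -2.354, -0.0]
contact_force: [-1.2, -0.5, 5.3]
opening: 0.0194
```

Run:
```python
from h import *
o=ctrl.get_obs();print(o["t"],o["tool_pos"],o["contact_force"],o["wrist_torque"],o["opening"])
# mat centre / axis
M=np.array([.5051,-.3031])
move([*(o["tool_pos"][:2]+.14*np.array([.1237,-.9923])),.0137],.124)
yw=.16;move([*(M-.087*np.array([-np.sin(yw),np.cos(yw)])),.0137],yw)
im=ctrl.get_image("scene");cv2.imwrite("pics/s8.png",cv2.resize(im["color"][150:290,200:360,::-1],None,fx=4,fy=4))
for n in("top","scene"):
    im=ctrl.get_image(n)
    for r,a in rect(masks(im)["green"],(320,180,460,280),300): print(n,r,ray(im,r[0],0.001))
```

```text
11.075 [ 0.49420862 -0.19796644  0.01667539] [-1.24626133 -0.45987384  5.27541016] [-0.07756263  0.09612011  0.02598825] 0.019376736462622907
shift [-14.    -0.     0.29] turn [-0.04 -0.05  0.01]
shift [-19.26   0.09   0.28] turn [-0.04 -0.05 -2.06]
top ((405.2115478515625, 228.05770874023438), (29.6135311126709, 56.089210510253906), 78.69007110595703) [ 0.51332936 -0.35007385  0.001     ]
scene ((357.08001708984375, 253.44000244140625), (76.6503677368164, 13.859291076660156), 8.130102157592773) [ 0.50580811 -0.3220074   0.001     ]
```

View pics/s8.png

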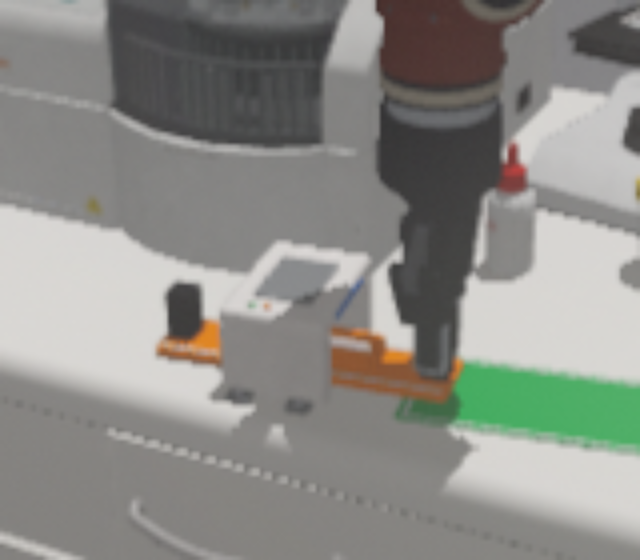

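Call:
play_rows([
  [[0.8,-0.6,0,0,0,0,0],[0.8,-1.4,0,0,0,0,0],[0.8,-2.3,0,0,0,0,0],[0.8,-3.3,0,0,0,0,0],[0.8,-4.3,0,0,0,0,0],[0.8,-5.3,0,0,0,0,0],[0.8,-6.3,0,0,0,0,0],[0.8,-7.3,0,0,0,0,0],[0.8,-8.3,0,0,0,0,0],[0.8,-9.3,0,0,0,0,0],[0.8,-10.3,0,0,0,0,0],[0.8,-11.3,0,0,0,0,0],[0.8,-12.3,0,0,0,0,0],[0.8,-13.3,0,0,0,0,0],[0.8,-14,0,0,0,0,0],[0.8,-14,0,0,0,0,0]],
])

```text
t: 13.22
tool_pos: [0.5116, -0.3384, 0.0167]
tool_rot: [2.08, 2.354, -0.002]
contact_force: [0.3, -0.7, 2.8]
opening: 0.0194
```

Run:
```python
from h import *
o=ctrl.get_obs();print(o["t"],o["tool_pos"],o["contact_force"],o["wrist_torque"],o["opening"])
M=np.array([.5051,-.3031])
yw=.16;move([*(M-.087*np.array([-np.sin(yw),np.cos(yw)])),o["tool_pos"][2]],yw)
im=ctrl.get_image("scene");cv2.imwrite("pics/s9.png",cv2.resize(im["color"][150:290,240:420,::-1],None,fx=4,fy=4))
im=ctrl.get_image("top");cv2.imwrite("pics/t9.png",cv2.resize(im["color"][170:290,270:450,::-1],None,fx=4,fy=4))
```

```text
13.225 [ 0.51158482 -0.33839086  0.01666329] [ 0.29543389 -0.70220139  2.78824691] [-0.08934021  0.07144796  0.01493783] 0.019374510379968835
shift [-5.11  0.11  0.01] turn [-0.03  0.06 -2.09]
```

View pics/s9.png

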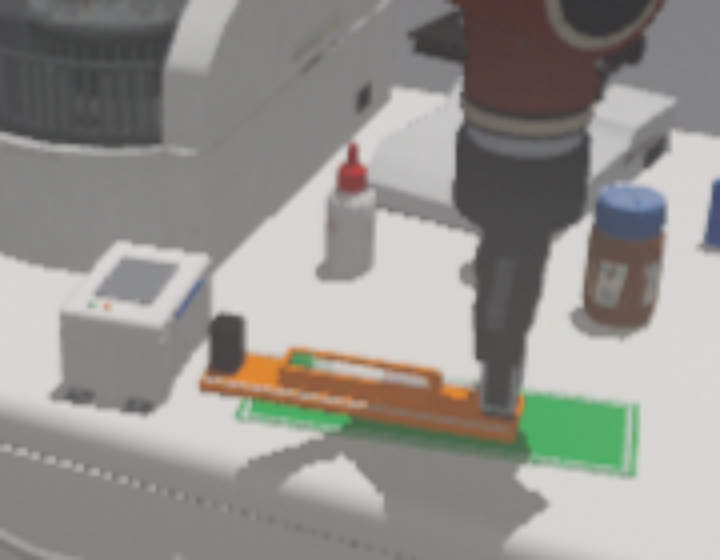

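View pics/t9.png

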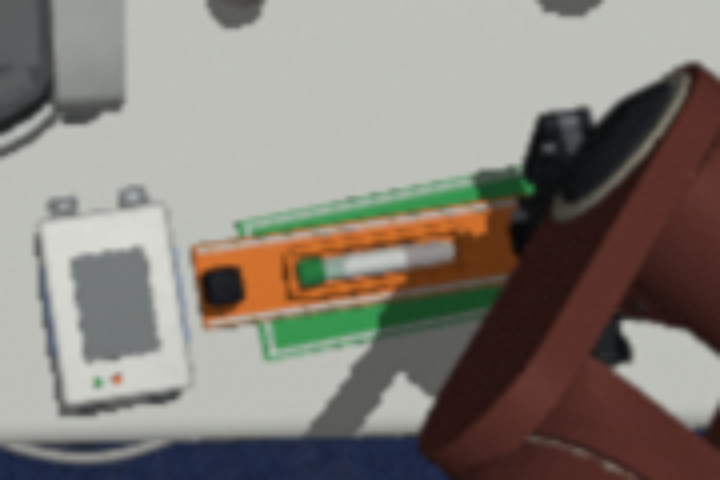

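Call:
play_rows([
  [[0.8,-0.6,0,0,0,0,0],[0.8,-1.4,0,0,0,0,0],[0.8,-2.3,0.05,0,0,0,-0.5],[0.8,-3.2,0.1,0,0,0,-1],[0.8,-4.1,0.1,0,0,0,-1.5],[0.8,-4.8,0.1,0,0,0,-2.1],[0.8,-5.1,0.1,0,0,0,-2.1],[0.8,-5.1,0.1,0,0,0,-2.1]],
])

```text
t: 14.32
tool_pos: [0.5188, -0.3883, 0.0167]
tool_rot: [-2.036, -2.392, 0.001]
contact_force: [-1.4, 3.2, 4.8]
opening: 0.0192
```

Run:
```python
from h import *
o=ctrl.get_obs();print(o["t"],o["tool_pos"],o["contact_force"],o["wrist_torque"],o["opening"])
im=ctrl.get_image("scene");cv2.imwrite("pics/s10.png",cv2.resize(im["color"][150:290,240:420,::-1],None,fx=4,fy=4))
```

```text
14.325 [ 0.51880608 -0.38832477  0.01670777] [-1.39021412  3.15769994  4.75449832] [ 0.64015927  0.14883885 -0.03493746] 0.019183293941183583
```

View pics/s10.png

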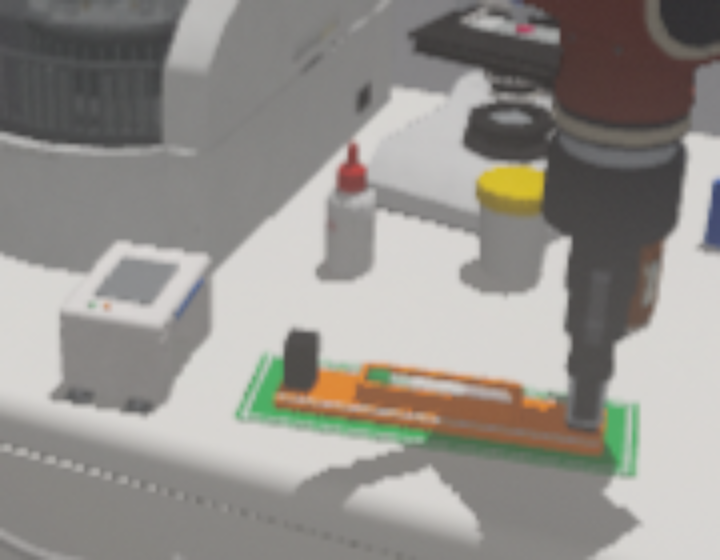

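Centred on the mat in the scene view. I'm releasing, lifting and clearing the camera view so I can check.

Call:
play_rows([
  [[0.4,0,0,0,0,0,0],[0.0,0,0,0,0,0,0],[-0.2,0,0,0,0,0,0],[-0.2,0,0,0,0,0,0],[-0.2,0,0,-2,0,0,0],[-0.2,0,0,-4,0,0,0],[-0.2,0,0,-7,0,0,0],[-0.2,0,0,-10,0,0,0],[-0.2,-3,-1,-13,0,0,0],[-0.2,-7,-3,-14,0,0,0],[-0.2,-12,-5,-14,0,0,0],[-0.2,-17,-7,-14,0,0,0],[-0.2,-20,-8,-14,0,0,0],[-0.2,-20,-8,-14,0,0,0]],
])

```text
t: 16.12
tool_pos: [0.471, -0.601, 0.159]
tool_rot: [2.038, 2.388, -0.003]
contact_force: [0.1, 0.2, -0.0]
opening: 0.0516
```

Run:
```python
from h import *
o=ctrl.get_obs();print(o["t"],o["tool_pos"],o["contact_force"],np.abs(o["dq"]).max(),o["opening"])
im=ctrl.get_image("top");m=masks(im)
for r,a in rect(m["orange"],(320,190,460,270)):
    P=np.array([ray(im,p,.008)[:2] for p in cv2.boxPoints(r)]);print("car",r,ray(im,r[0],.008),P.tolist())
for r,a in rect(m["green"],(320,190,460,270)):
    P=np.array([ray(im,p,.0)[:2] for p in cv2.boxPoints(r)]);print("green",r,a,ray(im,r[0],.0))
cv2.imwrite("pics/t11.png",cv2.resize(im["color"][120:290,270:460,::-1],None,fx=4,fy=4)[:600])
im=ctrl.get_image("scene");cv2.imwrite("pics/s11.png",cv2.resize(im["color"][150:290,240:420,::-1],None,fx=4,fy=4))
```

```text
16.125 [ 0.47100751 -0.60098414  0.15896675] [ 0.08415958  0.24258641 -0.03576925] 0.04450874273751643 0.05157601549624994
car ((384.93701171875, 232.5469970703125), (16.875900268554688, 88.28205108642578), 79.87532806396484) [ 0.50447088 -0.30229698  0.008     ] [[0.5082254894014768, -0.20170205262757923], [0.5380886490275089, -0.39770458615742477], [0.5007233755271011, -0.40270167169547294], [0.47093808887091354, -0.20713053600000475]]
green ((370.0999755859375, 235.80001831054688), (5.375871658325195, 5.375871658325195), 71.56504821777344) 21.5 [ 0.49784573 -0.27044074  0.        ]
green ((384.3461608886719, 232.2307586669922), (29.613534927368164, 98.64642333984375), 78.69007110595703) 661.5 [ 0.50508978 -0.30289893  0.        ]
```

View pics/t11.png

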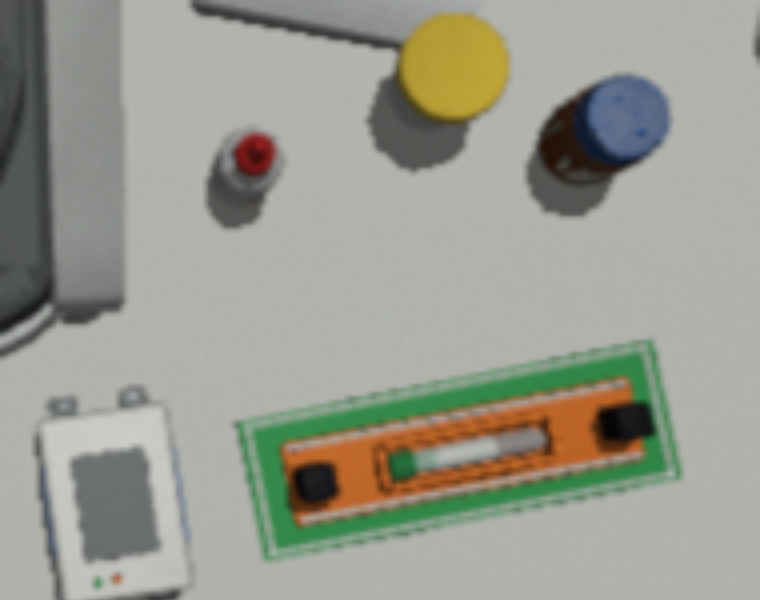

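View pics/s11.png

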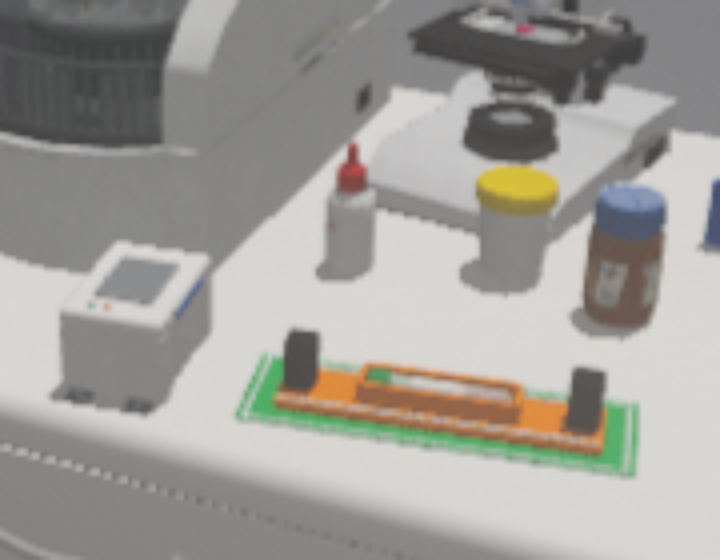

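The carrier is centred on the mat to within about 1 mm, the tube is in its trough, and the bottles and cup still stand. I'm handing in.

Run:
```python
from station import ctrl
print(ctrl.finish_job())
```

```text
the job is handed in; nothing more can be done
None
```

The carrier is parked on the mat with the tube still in its trough, and I handed the job in at about 16 s of the 51 s allowed. `finish_job` reports no verdict, so success rests on my own checks.

**What I did:** I gripped the carrier's +y block and lined it up with the tunnel. I pushed it in until its middle was about 5 mm from the tunnel's middle, and it stayed there while I let go. Then I gripped the other block on the far side and pulled the carrier out onto the mat.

**Last checks:**
- **Position:** the top camera put the carrier's middle about 1 mm from the mat's centre and its angle within about 0.02 rad of the mat's.
- **Tube:** it lies in the trough, about 3 mm or less off centre lengthwise.
- **Bottles and cup:** both pictures show them upright and not visibly moved; I did not measure their positions.
- **Forces:** readings at the end of each move stayed at about 6 N or less. After releasing, the arm stood clear of everything with no contact force.

**Disagreements:** the two cameras differed by about 1–2 mm, which is within their calibration. The tool sat about 2–3 mm higher than commanded at both grasps, pressing down with about 5 N; this had no visible effect.

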